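Make up the overhaul kits for a pump housing and a valve block

ROBOT

A 7-joint arm with a two-finger parallel gripper is mounted at the origin on the work surface. World frame = base frame: x ahead of the robot, y to its left, z up, the work surface at z = 0. Lengths are in m, angles in rad, forces in N, time in s.
With the tool pointing down it reaches from about 0.4 to 0.85 m from the base axis. Payload 10.4 kg.
Tool frame: the origin (TCP) lies on the centre line of the jaws, within the pads' length; the fingertips stand r.tip_extent ahead of it and the grasp point (between the pads) lies 8 mm behind it (r.tip_extent is the distance from the TCP to the fingertips, in m); z points along the fingers, y is the direction in which the jaws open and shut (so a half turn about z gives the same grasp; the last joint's range is limited). The gripper opens to 87 mm and grips with 3 to 60 N. Pads are 19 mm wide; open, the fingers measure 117 mm over their backs; the gripper's body (75 mm by 190 mm) begins 51 mm behind the grasp point.
Start: joints at [-1.267, 0.332, -0.065, 1.46, 0.022, 1.35, -0.088], TCP at [0.201, 0.592, 0.234] pointing down, gripper open.
Joint ranges: [-2.6, 2.6], [-0.5, 2.12], [-1.47, 1.34], [0.16, 2.42], [-1.27, 4.41], [0.06, 2.06], [-2.6, 2.6]. Speed limits (rad/s): [2.22, 2.22, 2.79, 2.79, 3.14, 3.14, 3.14].

INTERFACE

Orientations are given as a unit quaternion [x, y, z, w].
In Python, from bench import r gives the robot as it stands.
- The arm moves only by the shell command python3 -m jog 'ROWS' [FORCE]. ROWS is JSON, a list of rows, each a list of 7 numbers: the shift along the tool's x, y, z in cm, then the turn, a rotation vector about the tool's x, y, z in rad, then the opening, from -1 (shut) to 1 (fully open). In form: [[tx, ty, tz, wx, wy, wz, jaw], ...]. A call has 1 to 20 rows; each row shifts and turns the commanded pose from where the row before left it, along the tool's axes as they then stand; what a row does not reach is not made up. A row lasts 1/8 s, in which the tool goes at most 62.5 mm and 10.7 degrees, less where a joint would pass 70% of its speed; a pose out of reach is approached as far as the arm can. A call with a gripper value outside its range is refused whole. The fingers move at their own pace and stop on an object; FORCE is the grip in N (left out, the last holds). Time passes only in rows, so rows that do not move let the fingers close. It gives the time, the measured TCP pose, the force and the opening at its end, in the units of the state.
- r.read_state(): the state, without advancing time (a new reading comes with each control period).
- r.camera(name): name is "scene" or "top"; returns a dict with "frame" (384x512x3 uint8, red, green, blue), "fx", "fy", "cx", "cy" (pixels), "k1" (the pictures are not rectified: a ray, as slopes to the right and down, at radius r is drawn at 1 + k1 r^2 times it, then the intrinsics apply), "camera_from_world" (4x4, takes a point from world to camera coordinates). Camera axes: x right, y down, z forward; pixel columns grow to the right and rows downward; lengths in m; the calibration is good to about 2 mm. A picture is of the moment at which its call begins. There is no depth.
- r.close_job(): hands the job in, once; it reports no verdict.
Trained networks look in a picture, given as the dict that the camera call returned (one of the last four; its "shot" number tells which), for a name from the list of things; names that differ only in an ending like _2 or _b are one class to them, and where a whole thing is asked for, a point or a joint stands for the part that bears it (a point fixed in the world has none). Each returns a list of dicts, best first, with "score" (0 to 1); they miss things now and then, are a little off and sometimes report something else, mostly with a low value. They report only what shows in the picture. A call takes as long as a camera call. They do not tell look-alikes from the thing itself.
- r.search_frame(picture, thing): "rect" ([left, top, right, bottom] in pixels, round what is visible of it).
The state is a dict: "time": time; "joint_positions": joint angles; "joint_vel": joint speeds; "joint_torque": joint torques, N m; "ee_pos": TCP position; "eef_rot": TCP orientation; "ft_force": force on the tool from outside, world axes, zero at the start; "torque": the same for the moment, N m; "width": finger opening in m.
Only numpy, scipy, OpenCV 4.12 (cv2) and the standard library are available. Lean on these libraries where they do the work, as an engineer would, in place of code of your own. Each camera call takes 0.05 s, during which the arm holds its last target.

TASK

Make up the two overhaul kits from the stock tray: the kit tray with the round pump housing gets the flange cover, the tall bearing sleeve and the small hex plug; the kit tray with the twin-bore valve block gets the large hex plug and the filter element. Stand every part upright on the floor of a small compartment of its own so that no two touch, setting it down and never dropping it. Leave the low, wide sleeve where it stands in the stock tray.

Things in the scene. Friction and masses are not known exactly. Their poses are not given: they have to be found in the camera images.
- pump_tray: Fixed grey kit tray 290 x 168 mm, floor 4 thick, walls 4 thick and 16 high. 2 x 2 small compartments, 78 mm square inside, centres at x, y = +-41 mm. Origin: underside, at the crossing of their dividers; x along the tray to its far bay, filled by a dark olive round pump housing (110 mm, one big bore up, four studs, 60 mm high). Yaw within 0.12 rad; the three trays lie side by side in any order.
- valve_tray: Fixed grey kit tray 290 x 168 mm, floor 4 thick, walls 4 thick and 16 high. 2 x 2 small compartments, 78 mm square inside, centres at x, y = +-41 mm. Origin: underside, at the crossing of their dividers; x along the tray to its far bay, filled by a dark olive oblong valve block (76 x 142 mm, two 36 mm bores up, 53 mm high). Yaw within 0.12 rad; the three trays lie side by side in any order.
- stock_tray: Fixed dark steel stock tray lined with black rubber, undivided, 290 x 168 mm, floor 4 mm thick, rim 16 mm high. The six parts start standing in it in three rows of two in any arrangement, about 88 mm apart along its x, 82 mm along its y. Origin: underside, 84 mm from its near (-x) end, midway across; x along its length.
- large_plug: Large steel hex plug, 44 mm high, about 190 g: threaded shank 32 mm across below (z 0 to 19), washer face 36 mm across (19 to 22), hex head above (z 22 to 44) 36 mm across flats, 42 mm across corners; flats face along the part's own x axis and every 60 degrees from it. Origin: centre of its underside, z up through it; it starts standing upright.
- small_plug: Small steel hex plug, 40 mm high, about 70 g: threaded shank 20 mm across below (z 0 to 17), washer face 22 mm across (17 to 20), hex head above (z 20 to 40) 22 mm across flats, 25 mm across corners; flats face along the part's own x axis and every 60 degrees from it. Origin: centre of its underside, z up through it; it starts standing upright.
- cover: Bare aluminium flange cover, about 110 g: three-lobed flange 60 mm across and 8 mm thick with three bolt holes, and from its centre a smooth round boss 30 mm in diameter (38 mm at its root, up to z = 13) up to z = 46 mm. Origin: centre of its underside, z up through it; it starts standing upright.
- tall_sleeve: Tall narrow bronze bearing sleeve, a plain tube 46 mm outside, 36 mm bore, 50 mm high, about 160 g. Origin: centre of its underside, z up through it; it starts standing upright.
- low_sleeve: Low wide bronze bearing sleeve, a plain ring 58 mm outside, 46 mm bore, 20 mm high, about 120 g. In neither kit: it stays where it is in the stock tray. Origin: centre of its underside, z up through it; it starts standing upright.
- filter: Filter element, a grey pleated cylinder with steel end caps, 42 mm in diameter, 56 mm high, a small dark hole in the middle of its top, about 90 g. Origin: centre of its underside, z up through it; it starts standing upright.
Things that resemble listed ones, but are neither listed nor needed, are in the scene too. What is shaped like the cover but green or pink is not meant.

How it is judged:
By the outcome, as a careful person would: the job done as asked, in the order asked, and still so for the second after the job is handed in, with the robot touching nothing.
It also fails if it takes over 125 s, if anything falls off the work surface, if the arm or the gripper's body presses on something with over 40 N, if the wrist force passes 120 N, or if a joint passes its speed limit or range.

## Working session

There is one attempt and no reset: what is moved stays moved. The work goes in short steps, Python scripts to look and compute and a shell command to move; the robot and the scene stay as the last step left them, time stands still between calls to the robot, and variables do not carry over. Pictures are saved under pics/ and viewed, and the job is handed in when it is done.

```bash
ls; mkdir -p pics; python3 - <<'E'
from bench import r
import cv2
print(r.tip_extent, r.read_state())
for n in ["scene","top"]:
    c=r.camera(n); cv2.imwrite(f"pics/{n}0.png",cv2.resize(c["frame"][:,:,::-1],(800,600),interpolation=cv2.INTER_CUBIC))
    print(n,c["fx"],c["fy"],c["cx"],c["cy"],c["k1"],c["camera_from_world"].tolist() if hasattr(c["camera_from_world"],'tolist') else c["camera_from_world"])
    for t in ["large_plug","small_plug","cover","tall_sleeve","low_sleeve","filter","pump_tray","valve_tray","stock_tray"]:
        print(t,[(round(d["score"],2),[round(v) for v in d["rect"]]) for d in r.search_frame(c,t)])
E
```

```text
pics
0.011 {'time': 0.0, 'joint_positions': array([-1.26660663,  0.33288112, -0.06472855,  1.46094448,  0.02163184,
        1.34988833, -0.08850271]), 'joint_vel': array([ 0.0003301 ,  0.00033287,  0.00094809, -0.00054734, -0.00151633,
       -0.00057319,  0.00233105]), 'joint_torque': array([-6.25964785e-04, -6.23229289e+01,  2.44141195e-02, -3.89921057e+01,
       -6.14028960e-02,  3.93969007e-02,  1.56689148e-04]), 'ee_pos': array([0.20050749, 0.5915735 , 0.23274672]), 'eef_rot': array([ 1.62642909e-01,  9.86684740e-01, -7.08497263e-04, -7.25324751e-05]), 'ft_force': array([ 0.39453771, -0.59884653,  0.22001691]), 'torque': array([-0.01212037, -0.00397168, -0.01437257]), 'width': 0.08685935950049012}
scene 357.771902002021 357.771902002021 256.51158654744876 192.937803009646 -0.0074198158908691135 [[-0.297351343717396, 0.9545839863391904, 0.018750771030524478, 0.19340720441019135], [0.5516162453556864, 0.18779098733841135, -0.8126832488332459, -0.26592442571027125], [-0.7792956411075029, -0.23130922614380256, -0.5824039368441815, 1.2669680601099977], [0.0, 0.0, 0.0, 1.0]]
large_pl
[... 712 characters left out ...]
 -0.054869806316299376, 0.556419236451483], [0.05496947613084369, 0.006114393679774437, -0.9984693139420106, 1.0562866549301568], [0.0, 0.0, 0.0, 1.0]]
large_plug [(0.44, [265, 220, 278, 232])]
small_plug [(0.61, [241, 161, 248, 169])]
cover [(0.8, [354, 110, 369, 125]), (0.73, [326, 251, 347, 267]), (0.53, [218, 113, 237, 131]), (0.51, [268, 220, 277, 236]), (0.47, [265, 159, 285, 176]), (0.27, [241, 184, 252, 204])]
tall_sleeve []
low_sleeve [(0.62, [264, 189, 281, 208])]
filter [(0.6, [241, 189, 253, 203])]
pump_tray [(0.83, [306, 139, 370, 240]), (0.61, [142, 149, 210, 250]), (0.47, [265, 219, 281, 234])]
valve_tray [(0.65, [141, 148, 209, 248])]
stock_tray [(0.57, [230, 143, 288, 239])]
```

View pics/scene0.png

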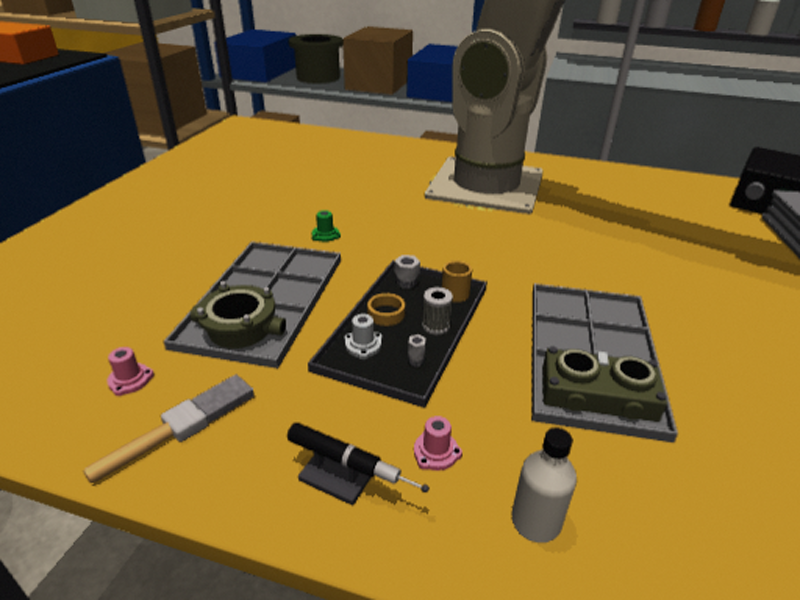

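View pics/top0.png

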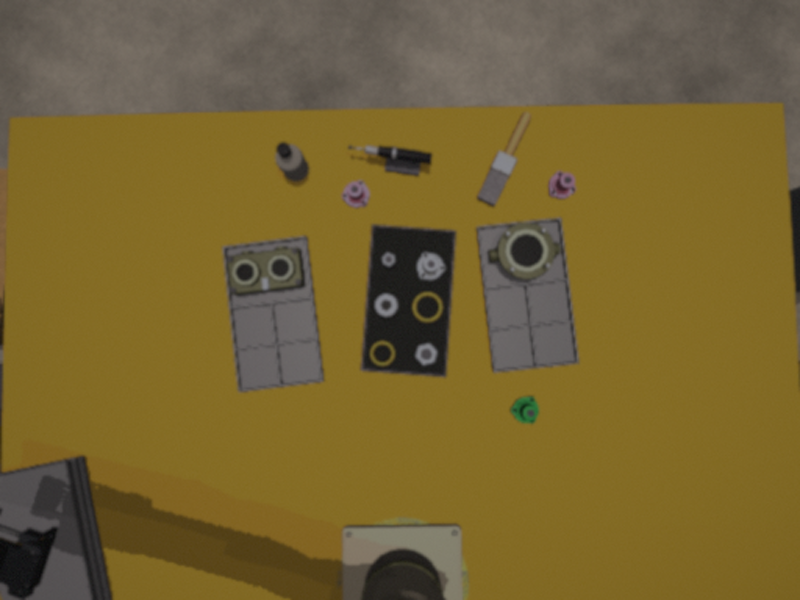

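```bash
cat > h.py <<'E'
import numpy as np, cv2
from bench import r
from scipy.optimize import least_squares
def proj(c,P):
    P=np.atleast_2d(P); T=np.array(c["camera_from_world"]); q=P@T[:3,:3].T+T[:3,3]
    s=q[:,:2]/q[:,2:]; s=s*(1+c["k1"]*(s**2).sum(1,keepdims=True))
    return s*[c["fx"],c["fy"]]+[c["cx"],c["cy"]]
def back(c,uv,z):
    f=lambda p: (proj(c,[p[0],p[1],z])[0]-uv)
    return least_squares(f,[.5,0]).x
def crop(c,x0,y0,x1,y1,k,name):
    im=c["frame"][y0:y1,x0:x1,::-1]
    im=cv2.convertScaleAbs(im,alpha=1.5)
    cv2.imwrite("pics/"+name,cv2.resize(im,None,fx=k,fy=k,interpolation=cv2.INTER_CUBIC))
E
python3 - <<'E'
from h import *
t=r.camera("top"); s=r.camera("scene")
np.save("top0.npy",t,allow_pickle=True); np.save("scene0.npy",s,allow_pickle=True)
crop(t,225,140,300,245,5.7,"tc.png")
crop(s,190,155,320,265,6,"sc.png")
E
```

```text
(no output)
```

View pics/tc.png

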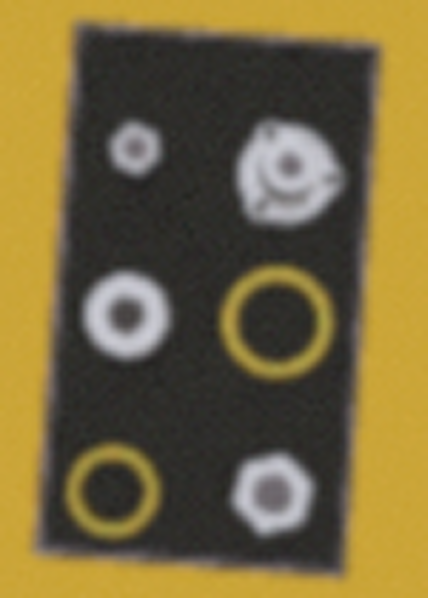

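View pics/sc.png

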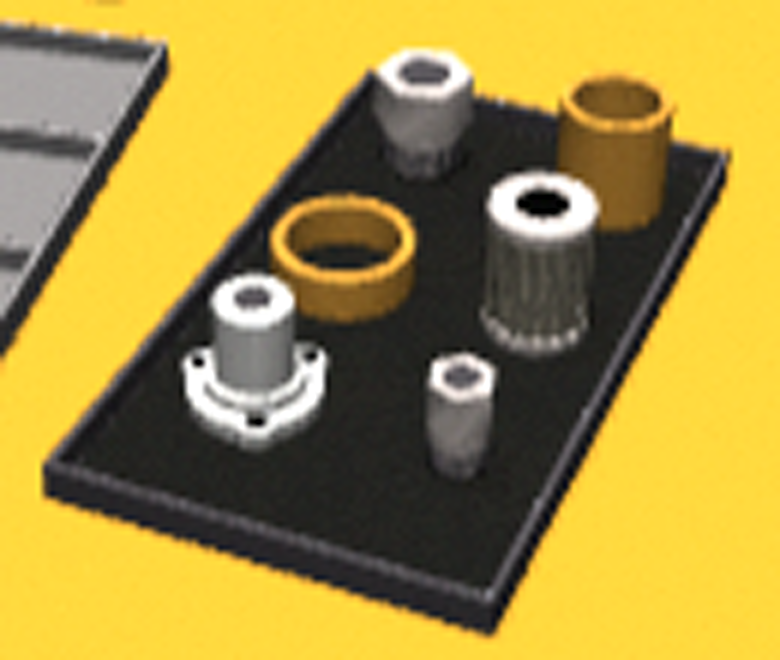

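```bash
python3 - <<'E'
from h import *
t=np.load("top0.npy",allow_pickle=True).item(); s=np.load("scene0.npy",allow_pickle=True).item()
parts={"large":((273,494),(424,71),.048),"tall":((113,491),(616,104),.054),"filter":((127,315),(542,203),.060),"small":((135,148),(463,376),.044),"cover":((291,165),(252,297),.050),"low":((277,322),(344,237),.024)}
for n,(a,b,z) in parts.items():
    ua=(np.array(a)+.5)/5.7-.5+[225,140]; ub=(np.array(b)+.5)/6-.5+[190,155]
    f=lambda p: np.r_[proj(t,p)[0]-ua,proj(s,p)[0]-ub]
    q=least_squares(f,[.5,0,.05])
    print(n,back(t,ua,z).round(4),back(s,ub,z).round(4),q.x.round(4))
crop(t,135,145,215,255,5.4,"tv.png"); crop(t,300,135,375,245,5.4,"tp.png")
crop(s,330,175,440,285,5.4,"sv.png"); crop(s,100,150,225,240,6,"sp.png")
E
python3 - <<'E'
import cv2,numpy as np
a=[cv2.imread(f"pics/{n}.png") for n in("tv","tp")]
h=max(i.shape[0] for i in a)
cv2.imwrite("pics/tt.png",np.hstack([cv2.copyMakeBorder(i,0,h-i.shape[0],0,0,0) for i in a]))
print([i.shape for i in a])
E
```

```text
large [ 0.4488 -0.0528] [ 0.45   -0.0535] [ 0.449  -0.0534  0.0474]
tall [0.4519 0.0302] [0.4585 0.0303] [0.4518 0.0297 0.0499]
filter [0.5426 0.0215] [0.545 0.021] [0.5428 0.0209 0.0585]
small [0.6313 0.0165] [0.6331 0.0161] [0.6316 0.016  0.0428]
cover [ 0.6203 -0.0651] [ 0.6216 -0.0661] [ 0.6207 -0.066   0.0493]
low [ 0.5392 -0.0575] [ 0.5421 -0.0579] [ 0.5395 -0.0583  0.0221]
[(594, 432, 3), (594, 405, 3)]
```

View pics/tt.png

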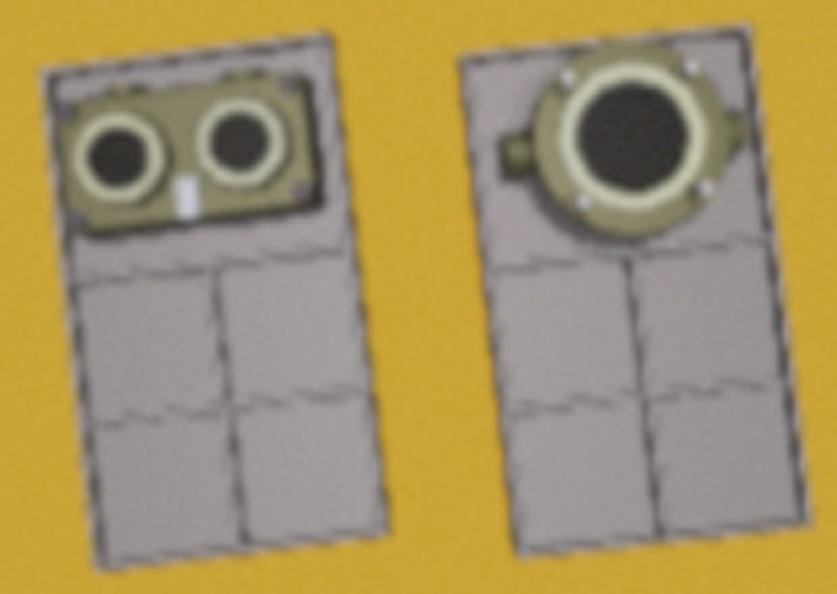

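View pics/sv.png

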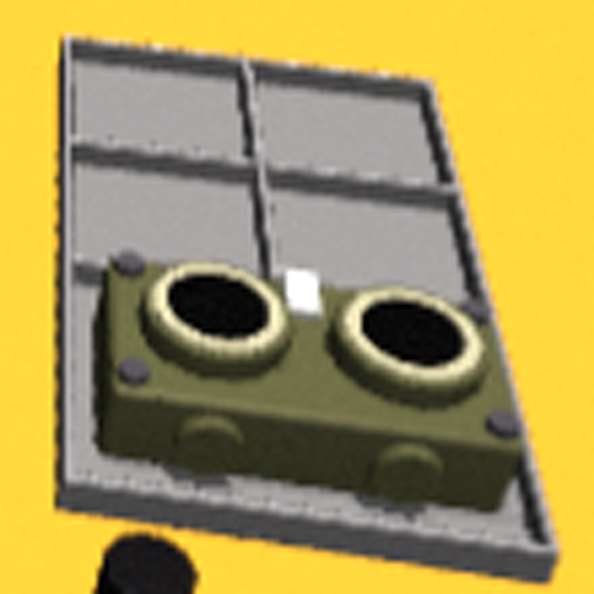

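View pics/sp.png

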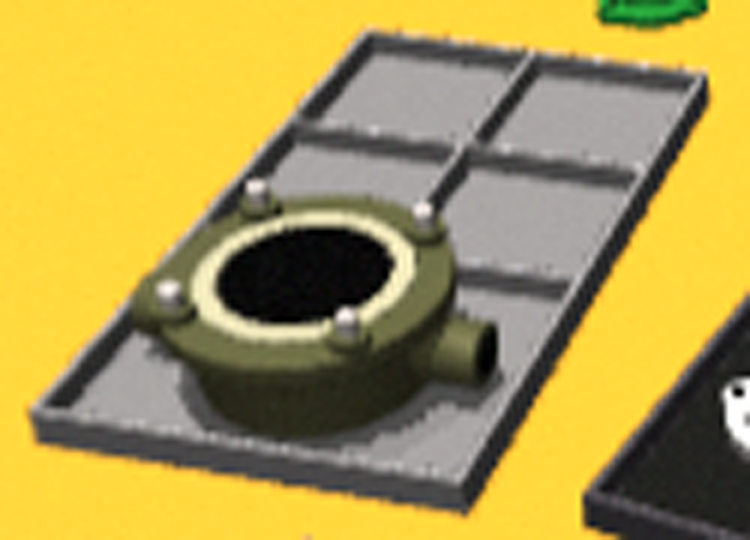

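```bash
python3 - <<'E'
from h import *
t=np.load("top0.npy",allow_pickle=True).item(); s=np.load("scene0.npy",allow_pickle=True).item()
def U(p,k,o): return (np.array(p,float)+.5)/k-.5+np.array(o)
# order far+y, far-y, near-y, near+y, cross
M=np.array([[.206,.084],[.206,-.084],[-.084,-.084],[-.084,.084],[0,0]])
D={"valve":(U([(42,70),(332,33),(390,533),(100,568),(229,404)],5.4,(135,145)),U([(555,550),(60,490),(67,40),(436,82),(258,168)],5.4,(330,175))),
"pump":(U(np.array([(460,60),(750,27),(810,523),(518,553),(642,401)])-[432,0],5.4,(300,135)),U([(465,488),(33,412),(370,33),(707,75),(464,152)],6,(100,150))),
"stock":(U([(78,25),(380,47),(343,572),(38,551)],5.7,(225,140)),None)}
res={}
for n,(a,b) in D.items():
    def W(p):
        c,s_=np.cos(p[2]),np.sin(p[2]); m=M[:len(a)]
        return np.c_[m@[[c,s_],[-s_,c]]+p[:2],np.full(len(m),.016)]
    for lab,f in (("top",lambda p:(proj(t,W(p))-a).ravel()),("scene",lambda p:(proj(s,W(p))-b).ravel())):
        if lab=="scene" and b is None: continue
        q=least_squares(f,[.5,0,0]); print(n,lab,q.x.round(4),abs(q.fun).max().round(2)); 
        if lab=="top": res[n]=q.x
        else: res[n]=(res[n]*2+q.x)/3
for n in res:
    x,y,th=res[n]; print(n,res[n].round(4))
    for i in(-1,1):
        for j in(-1,1):
            print(i,j,np.round([x+.041*(i*np.cos(th)-j*np.sin(th)),y+.041*(i*np.sin(th)+j*np.cos(th))],4))
x,y,th=res["stock"];
for i in(0,1,2):
    print([np.round([x+(-.044+.088*i)*np.cos(th)-.041*j*np.sin(th),y+(-.044+.088*i)*np.sin(th)+.041*j*np.cos(th)],3) for j in (1,-1)])
E
```

```text
valve top [0.4717 0.2387 0.1124] 0.68
valve scene [0.4757 0.2405 0.1058] 1.87
pump top [ 0.4997 -0.2595  0.0895] 1.37
pump scene [ 0.5055 -0.2595  0.0916] 0.89
stock top [ 0.493  -0.0166 -0.0884] 1.09
valve [0.473  0.2393 0.1102]
-1 -1 [0.4368 0.194 ]
-1 1 [0.4278 0.2755]
1 -1 [0.5183 0.203 ]
1 1 [0.5093 0.2845]
pump [ 0.5016 -0.2595  0.0902]
-1 -1 [ 0.4645 -0.3041]
-1 1 [ 0.4571 -0.2224]
1 -1 [ 0.5462 -0.2967]
1 1 [ 0.5388 -0.215 ]
stock [ 0.493  -0.0166 -0.0884]
-1 -1 [ 0.4485 -0.0538]
-1 1 [0.4557 0.0279]
1 -1 [ 0.5302 -0.061 ]
1 1 [0.5374 0.0207]
[array([0.453, 0.028]), array([ 0.446, -0.054])]
[array([0.54, 0.02]), array([ 0.533, -0.061])]
[array([0.628, 0.013]), array([ 0.621, -0.069])]
```

```bash
cat >> h.py <<'E'
def tray_lines(p,div=True):
    L=[]
    c,s=np.cos(p[2]),np.sin(p[2])
    w=lambda x,y,z:(p[0]+c*x-s*y,p[1]+s*x+c*y,z)
    for z in (.016,):
        q=[(.206,.084),(.206,-.084),(-.084,-.084),(-.084,.084)]
        L+=[(w(*q[i],z),w(*q[(i+1)%4],z)) for i in range(4)]
    if div: L+=[(w(0,-.084,.016),w(0,.084,.016)),(w(-.084,0,.016),w(.084,0,.016)),(w(.082,-.084,.016),w(.082,.084,.016))]
    return L
def overlay(c,lines,x0,y0,x1,y1,k,name):
    im=cv2.resize(cv2.convertScaleAbs(c["frame"][y0:y1,x0:x1,::-1],alpha=1.5),None,fx=k,fy=k,interpolation=cv2.INTER_CUBIC)
    for a,b in lines:
        pa,pb=[tuple(int(v) for v in ((proj(c,q)[0]-[x0,y0]+.5)*k-.5)) for q in (a,b)]
        cv2.line(im,pa,pb,(255,0,255),1)
    cv2.imwrite("pics/"+name,im); return im
E
python3 - <<'E'
from h import *
t=np.load("top0.npy",allow_pickle=True).item(); s=np.load("scene0.npy",allow_pickle=True).item()
V=tray_lines([.4717,.2387,.1124]);P=tray_lines([.4997,-.2595,.0895])
a=overlay(t,V,135,145,215,255,5,"a.png");b=overlay(t,P,300,135,375,245,5,"b.png")
cv2.imwrite("pics/ov1.png",np.hstack([a,b]))
a=overlay(s,V,330,175,440,285,4,"a.png");b=overlay(s,P,100,150,215,260,3.5,"b.png")
cv2.imwrite("pics/ov2.png",np.hstack([a,cv2.copyMakeBorder(b,0,a.shape[0]-b.shape[0],0,0,0)]))
E
```

```text
(no output)
```

View pics/ov1.png

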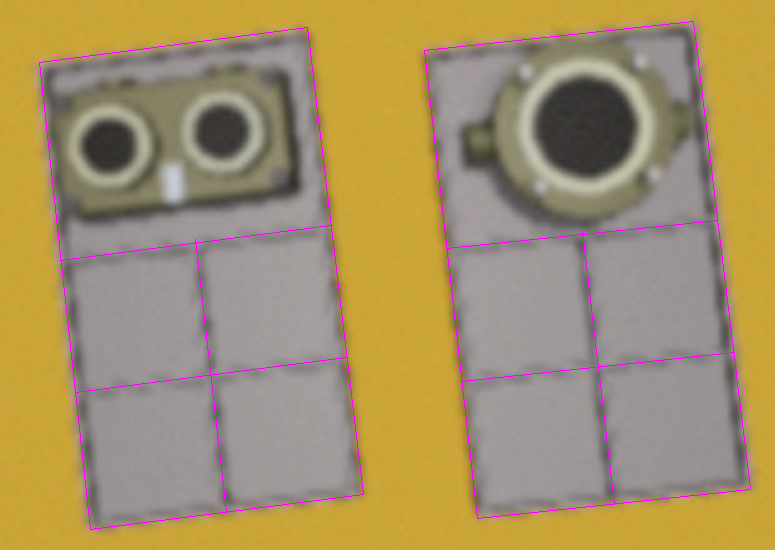

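View pics/ov2.png

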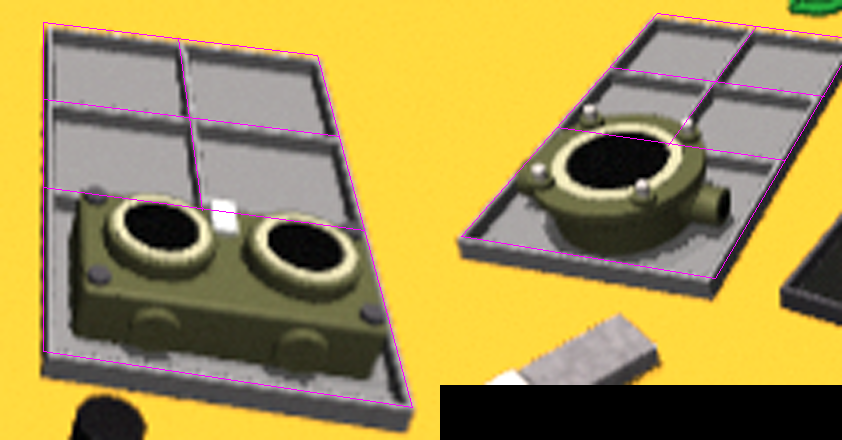

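```bash
python3 - <<'E'
from h import *
t=np.load("top0.npy",allow_pickle=True).item(); s=np.load("scene0.npy",allow_pickle=True).item()
T=[(t,(.449,-.0532,.048),.018),(t,(.6315,.0162,.044),.011),(s,(.449,-.0532,.048),.018),(s,(.632,.0162,.044),.011)]
ims=[]
for c,p,ap in T:
    u=proj(c,p)[0]; x0,y0=(u-13).astype(int); k=15
    im=cv2.resize(cv2.convertScaleAbs(c["frame"][y0:y0+26,x0:x0+26,::-1],alpha=1.1),None,fx=k,fy=k,interpolation=cv2.INTER_CUBIC)
    ims.append(im)
    # correlation: edge fit vs angle
    g=cv2.cvtColor(c["frame"],cv2.COLOR_RGB2GRAY).astype(np.float32)
    best=[]
    for ang in range(0,60,3):
        b=None
        for dx in np.arange(-.004,.0041,.001):
            for dy in np.arange(-.004,.0041,.001):
                def ring(sc):
                    out=[]
                    for i in range(6):
                        a0=np.radians(ang+30+60*i); a1=a0+np.pi/3
                        R=ap*sc/np.cos(np.pi/6)
                        f=np.linspace(0,1,9)[:-1,None]
                        q=(1-f)*[np.cos(a0),np.sin(a0)]+f*[np.cos(a1),np.sin(a1)]
                        out.append(q*R)
                    return np.vstack(out)
                def val(sc):
                    q=ring(sc); P=np.c_[q+[p[0]+dx,p[1]+dy],np.full(len(q),p[2])]
                    m=proj(c,P).astype(np.float32)
                    return cv2.remap(g,m[:,0].reshape(1,-1),m[:,1].reshape(1,-1),cv2.INTER_LINEAR).mean()
                v=val(.87)-val(1.13) if c is t else val(.9)-val(1.1)
                if b is None or v>b[0]: b=(round(float(v),1),round(dx,3),round(dy,3))
        best.append((b,ang))
    best.sort(reverse=True); print([ (x[1],)+x[0] for x in best[:6]], best[-1])
cv2.imwrite("pics/hex.png",np.vstack([np.hstack(ims[:2]),np.hstack(ims[2:])])[:,:800])
E
```

```text
[(15, 56.0, np.float64(0.0), np.float64(0.001)), (12, 55.9, np.float64(0.0), np.float64(0.001)), (18, 55.8, np.float64(0.0), np.float64(0.001)), (9, 55.8, np.float64(0.0), np.float64(0.001)), (6, 55.7, np.float64(0.0), np.float64(0.001)), (21, 55.6, np.float64(0.0), np.float64(0.001))] ((52.8, np.float64(0.0), np.float64(0.001)), 39)
[(39, 29.7, np.float64(0.0), np.float64(0.001)), (36, 29.7, np.float64(0.0), np.float64(0.001)), (33, 29.7, np.float64(0.0), np.float64(0.001)), (30, 29.6, np.float64(0.0), np.float64(0.001)), (27, 29.6, np.float64(0.0), np.float64(0.001)), (24, 29.6, np.float64(0.0), np.float64(0.001))] ((29.1, np.float64(0.0), np.float64(0.001)), 51)
[(15, 36.2, np.float64(0.002), np.float64(0.0)), (24, 36.1, np.float64(0.002), np.float64(0.0)), (18, 36.0, np.float64(0.002), np.float64(0.0)), (21, 35.9, np.float64(0.002), np.float64(0.0)), (12, 35.6, np.float64(0.002), np.float64(0.0)), (27, 35.5, np.float64(0.002), np.float64(0.0))] ((33.5, np.float64(0.002), np.float64(-0.001)), 0)
[(39, 68.1, np.float64(0.001), np.float64(-0.001)), (42, 67.6, np.float64(0.001), np.float64(-0.001)), (36, 67.6, np.float64(0.001), np.float64(-0.001)), (33, 66.3, np.float64(0.001), np.float64(-0.001)), (45, 66.0, np.float64(0.001), np.float64(-0.001)), (48, 64.7, np.float64(0.001), np.float64(-0.001))] ((57.9, np.float64(0.001), np.float64(-0.001)), 12)
```

View pics/hex.png

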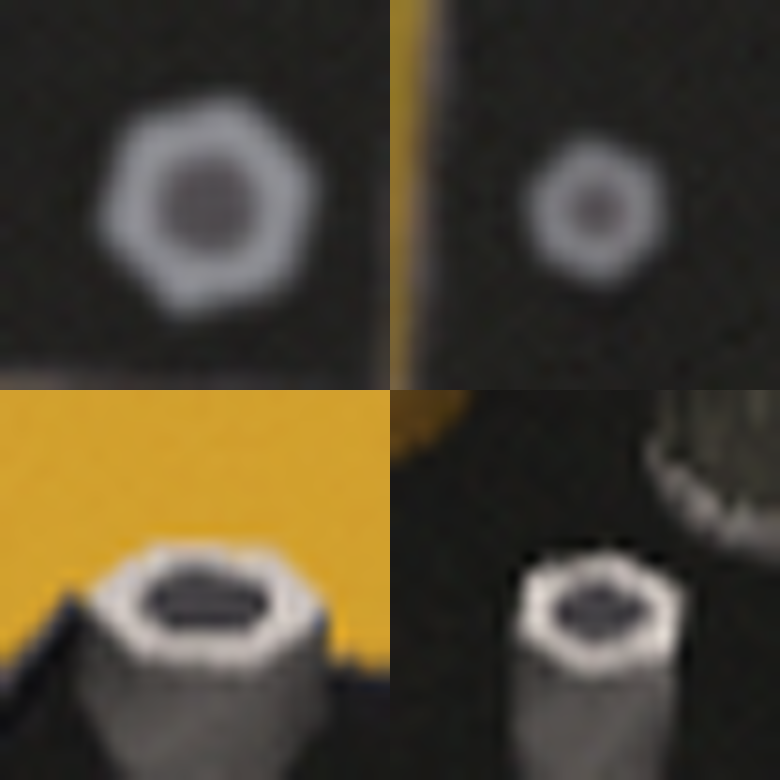

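```bash
cat > go.py <<'E'
import sys; from h import *
from scipy.spatial.transform import Rotation as R
x,y,z,a=map(float,sys.argv[1:5])
s=r.read_state(); Q=R.from_quat(s["eef_rot"]); yt=np.array([np.cos(np.radians(a)),np.sin(np.radians(a)),0])
zt=np.array([0,0,-1.]); T=R.from_matrix(np.c_[np.cross(yt,zt),yt,zt])
print("t",round(s["time"],2),"rotvec",(Q.inv()*T).as_rotvec().round(3),"shift(after turn) cm",(T.inv().apply(np.array([x,y,z])-s["ee_pos"])*100).round(2),"pos",s["ee_pos"].round(4),"w",round(s["width"],4))
E
python3 go.py .621 -.0655 .16 90
```

```text
t 1.1 rotvec [ 0.    -0.    -0.327] shift(after turn) cm [-42.04 -65.75   7.36] pos [0.2006 0.592  0.2336] w 0.0869
```

```bash
python3 -m jog '[[0,0,0,0,0,-0.163,0.4],[0,0,0,0,0,-0.163,0.4],[-2.6,-4.1,0.3,0,0,0,0.4],[-2.6,-4.1,0.3,0,0,0,0.4],[-2.6,-4.1,0.3,0,0,0,0.4],[-2.6,-4.1,0.3,0,0,0,0.4],[-2.6,-4.1,0.3,0,0,0,0.4],[-2.6,-4.1,0.3,0,0,0,0.4],[-2.6,-4.1,0.3,0,0,0,0.4],[-2.6,-4.1,0.5,0,0,0,0.4],[-2.6,-4.1,0.5,0,0,0,0.4],[-2.6,-4.1,0.5,0,0,0,0.4],[-2.6,-4.1,0.5,0,0,0,0.4],[-2.6,-4.1,0.5,0,0,0,0.4],[-2.6,-4.1,0.5,0,0,0,0.4],[-2.6,-4.1,0.5,0,0,0,0.4],[0,0,0,0,0,0,0.4]]' 25; python3 go.py .621 -.0655 .08 90
```

```text
time: 3.22
ee_pos: [0.5651, 0.0134, 0.1771]
eef_rot: [0.003, 1.0, -0.001, -0.0]
ft_force: [-0.5, 0.2, -0.5]
width: 0.0609
t 3.23 rotvec [-0.002 -0.    -0.007] shift(after turn) cm [-5.59 -7.89  9.71] pos [0.5651 0.0134 0.1771] w 0.0609
```

Jaw 0.4 gives 61 mm, linear. Continue to over the cover.

```bash
python3 -m jog '[[-2.8,-4,2,0,0,0,0.3],[-2.8,-3.9,2,0,0,0,0.3],[0,0,2.5,0,0,0,0.3],[0,0,2.5,0,0,0,0.3],[0,0,0,0,0,0,0.3],[0,0,0,0,0,0,0.3]]'; python3 go.py .621 -.0655 .031 90; python3 - <<'E'
from h import *
t=r.camera("top");s=r.camera("scene")
crop(s,190,140,320,265,4.5,"s1.png"); print(r.read_state()["ft_force"])
E
```

```text
time: 3.98
ee_pos: [0.6206, -0.0608, 0.0887]
eef_rot: [0.0, 1.0, 0.0, 0.001]
ft_force: [0.2, -0.5, 0.3]
width: 0.0566
t 3.98 rotvec [ 0.     0.001 -0.   ] shift(after turn) cm [-0.04 -0.47  5.77] pos [ 0.6206 -0.0608  0.0887] w 0.0566
[ 0.11998938 -0.76784366 -0.87995861]
```

View pics/s1.png

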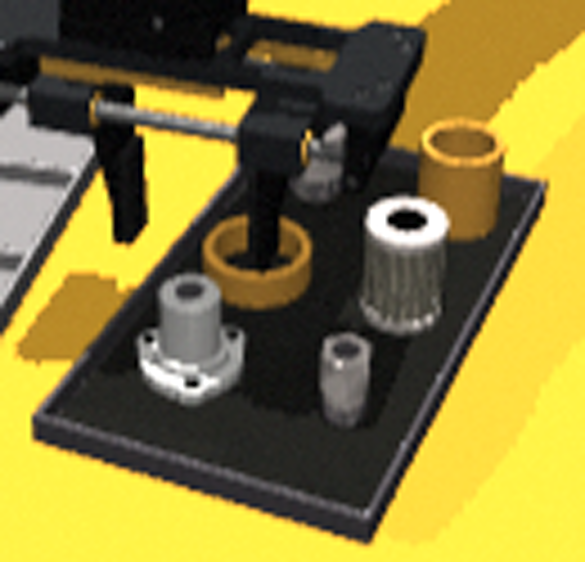

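```bash
python3 -m jog '[[0,-0.4,1.5,0,0,0,0.3],[0,0,2,0,0,0,0.3],[0,0,1.5,0,0,0,0.3],[0,0,0.75,0,0,0,0.3],[0,0,0,0,0,0,0.3],[0,0,0,0,0,0,0.3],[0,0,0,0,0,0,-0.4],[0,0,0,0,0,0,-0.4],[0,0,0,0,0,0,-0.4],[0,0,0,0,0,0,-0.4],[0,0,0,0,0,0,-0.4]]' 25; python3 go.py .621 -.0655 .031 90
```

```text
time: 5.45
ee_pos: [0.6201, -0.0653, 0.0301]
eef_rot: [0.0, 1.0, 0.0, 0.0]
ft_force: [-1.0, -0.1, 1.2]
width: 0.0294
t 5.45 rotvec [ 0.     0.    -0.001] shift(after turn) cm [-0.09 -0.02 -0.09] pos [ 0.6201 -0.0653  0.0301] w 0.0294
```

```bash
python3 -m jog '[[0,0,-1,0,0,0,-0.5],[0,0,-2,0,0,0,-0.5],[0,0,-3,0,0,0,-0.5],[0,0,-3,0,0,0,-0.5],[4,-3.9,0,0,0,0,-0.5],[4,-3.9,0,0,0,0,-0.5],[4,-3.9,0,0,0,0,-0.5],[4.3,-3.9,0,0,0,0,-0.5],[0,0,2,0,0,0,-0.5],[0,0,0,0,0,0,-0.5],[0,0,0,0,0,0,-0.5]]'; python3 go.py .4571 -.2224 .031 90;  python3 - <<'E'
from h import *
t=r.camera("top");s=r.camera("scene")
crop(s,90,90,320,265,3.4,"s2.png")
E
```

```text
time: 6.82
ee_pos: [0.4579, -0.2209, 0.1011]
eef_rot: [-0.0, 1.0, -0.0, 0.001]
ft_force: [-0.5, -0.3, -1.3]
width: 0.0295
t 6.83 rotvec [-0.     0.001  0.   ] shift(after turn) cm [ 0.08 -0.15  7.01] pos [ 0.4579 -0.2209  0.1011] w 0.0295
```

View pics/s2.png

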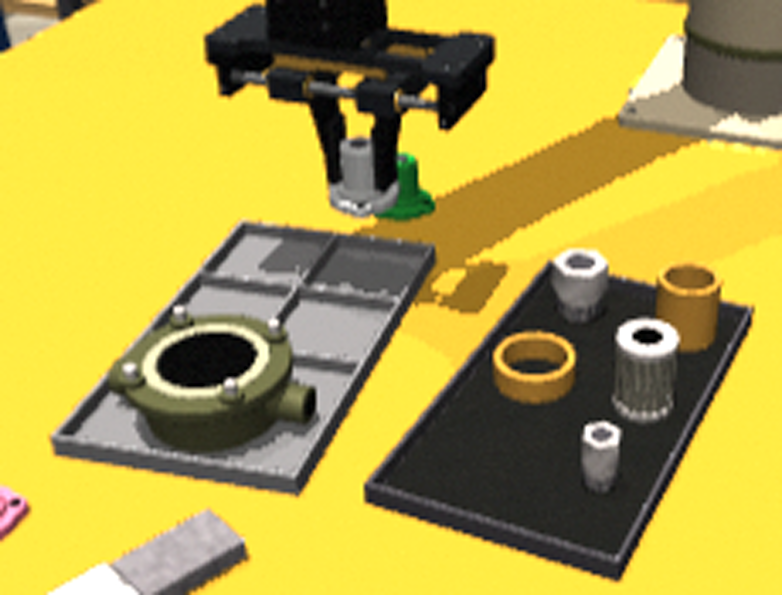

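```bash
python3 -m jog '[[0.1,-0.1,2,0,0,0,-0.5],[0,0,2,0,0,0,-0.5],[0,0,1.5,0,0,0,-0.5],[0,0,0.6,0,0,0,-0.5],[0,0,0.4,0,0,0,-0.5],[0,0,0.2,0,0,0,-0.5],[0,0,0.15,0,0,0,-0.5],[0,0,0.1,0,0,0,-0.5],[0,0,0,0,0,0,-0.5]]'; python3 go.py .4571 -.2224 .031 90
```

```text
time: 8.05
ee_pos: [0.456, -0.2222, 0.0306]
eef_rot: [0.0, 1.0, 0.0, 0.0]
ft_force: [-1.2, 0.1, -1.0]
width: 0.0294
t 8.05 rotvec [ 0.     0.    -0.001] shift(after turn) cm [-0.11 -0.02 -0.04] pos [ 0.456  -0.2222  0.0306] w 0.0294
```

```bash
python3 -m jog '[[0,0,0.05,0,0,0,-0.5],[0,0,0.05,0,0,0,-0.5],[0,0,0,0,0,0,-0.5],[0,0,0,0,0,0,-0.5]]'; python3 - <<'E'
from h import *
s=r.camera("scene"); crop(s,130,130,260,230,6,"s3.png"); print(r.read_state()["ft_force"])
E
```

```text
time: 8.55
ee_pos: [0.4561, -0.2223, 0.03]
eef_rot: [0.0, 1.0, 0.0, 0.0]
ft_force: [-3.3, 1.2, 6.8]
width: 0.0296
[-2.12764217  1.01933567  6.43797966]
```

View pics/s3.png

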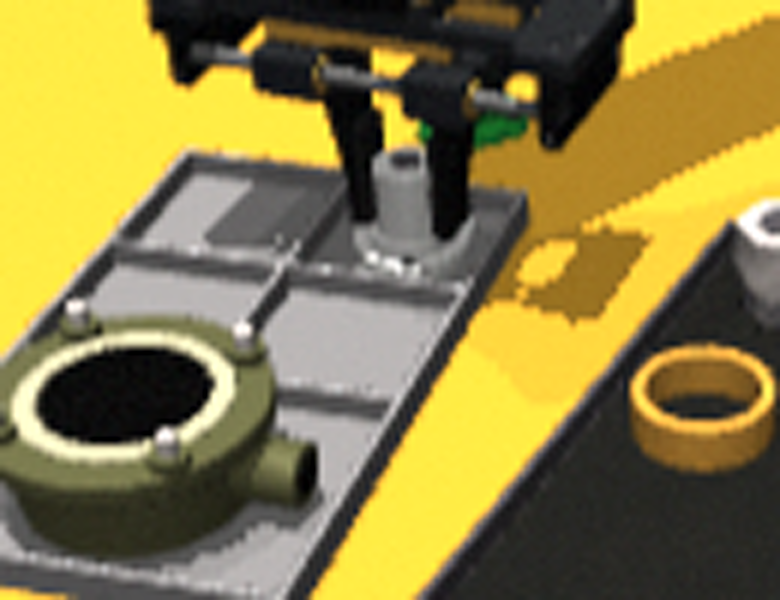

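```bash
python3 -m jog '[[0,0,0,0,0,0,-0.05],[0,0,0,0,0,0,-0.05],[0,0,0,0,0,0,-0.05],[0,0,-1,0,0,0,-0.05],[0,0,-2,0,0,0,-0.05],[0,0,-3,0,0,0,0.2],[0,0,-3,0,0,0,0.45],[0,4.2,0,0,0,0,0.45],[0,4.2,0,0,0,0,0.45],[0,4.2,0,0,0,0,0.45],[0,4.2,0,0,0,0,0.45],[0,4.2,0,0,0,0,0.45],[0.3,4.2,0,0,0,0,0.45],[0,0,0,0,0,0,0.45],[0,0,0,0,0,0,0.45]]'; python3 go.py .4525 .030 .033 90;  python3 - <<'E'
from h import *
s=r.camera("scene");t=r.camera("top")
crop(s,100,130,260,240,4.8,"s4.png"); crop(t,300,135,375,245,5,"t4.png")
E
```

```text
time: 10.48
ee_pos: [0.4534, 0.0291, 0.12]
eef_rot: [0.001, 1.0, -0.0, 0.0]
ft_force: [0.4, -0.6, 0.9]
width: 0.063
t 10.47 rotvec [-0.     0.001 -0.001] shift(after turn) cm [0.09 0.09 8.7 ] pos [0.4534 0.0291 0.12  ] w 0.063
```

View pics/s4.png

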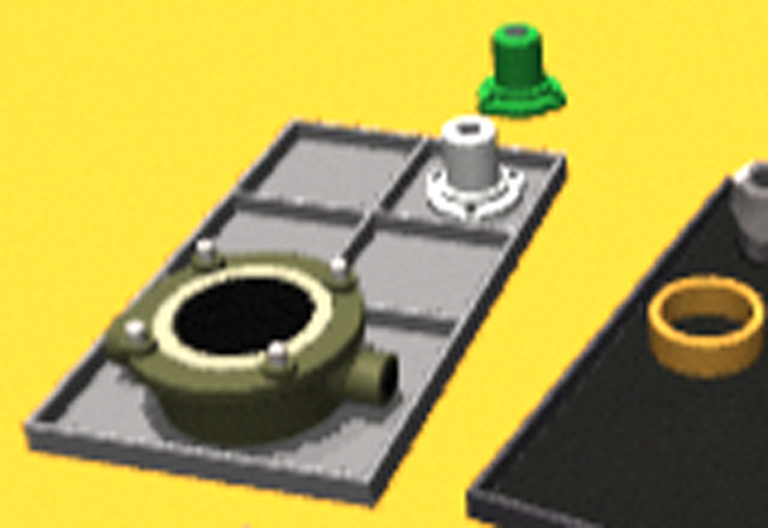

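View pics/t4.png

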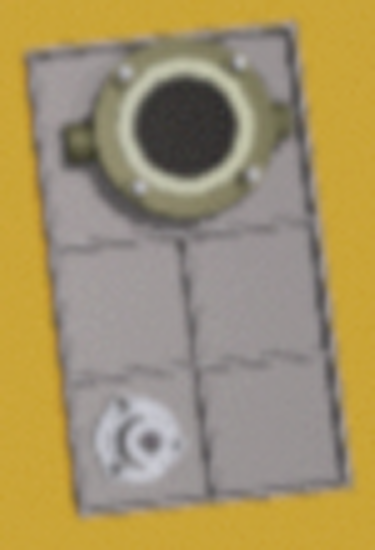

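```bash
python3 -m jog '[[0,0.1,3,0,0,0,0.45],[0,0,3,0,0,0,0.45],[0,0,1.7,0,0,0,0.45],[0,0,1,0,0,0,0.45],[0,0,0,0,0,0,0.45],[0,0,0,0,0,0,0.45],[0,0,0,0,0,0,-0.2],[0,0,0,0,0,0,-0.2],[0,0,0,0,0,0,-0.2],[0,0,0,0,0,0,-0.2]]' 25; python3 go.py .4525 .030 .033 90
```

```text
time: 11.82
ee_pos: [0.4534, 0.0308, 0.0328]
eef_rot: [0.0, 1.0, 0.0, 0.0]
ft_force: [-0.8, -0.0, 4.0]
width: 0.045
t 11.82 rotvec [ 0.     0.    -0.001] shift(after turn) cm [ 0.09 -0.08 -0.02] pos [0.4534 0.0308 0.0328] w 0.045
```

```bash
python3 -m jog '[[0,0,-1,0,0,0,-0.2],[0,0,-2,0,0,0,-0.2],[0,0,-3,0,0,0,-0.2],[0,0,-3,0,0,0,-0.2],[0,-4.8,0,0,0,0,-0.2],[0,-4.8,0,0,0,0,-0.2],[-0.2,-4.8,0,0,0,0,-0.2],[-0.2,-4.8,0,0,0,0,-0.2],[-0.2,-4.8,0,0,0,0,-0.2],[-0.2,-4.8,0,0,0,0,-0.2],[-0.2,-4.7,0,0,0,0,-0.2],[0,0,0,0,0,0,-0.2],[0,0,0,0,0,0,-0.2],[0,0,0,0,0,0,-0.2]]'; python3 go.py .4645 -.3041 .033 90
```

```text
time: 13.58
ee_pos: [0.4632, -0.3028, 0.1225]
eef_rot: [-0.001, 1.0, 0.0, 0.0]
ft_force: [-0.5, 0.2, -1.5]
width: 0.0452
t 13.57 rotvec [0.001 0.    0.001] shift(after turn) cm [-0.13 -0.13  8.95] pos [ 0.4632 -0.3028  0.1225] w 0.0452
```

```bash
python3 -m jog '[[-0.1,-0.1,2.5,0,0,0,-0.2],[0,0,2.5,0,0,0,-0.2],[0,0,2.2,0,0,0,-0.2],[0,0,0.8,0,0,0,-0.2],[0,0,0.4,0,0,0,-0.2],[0,0,0.2,0,0,0,-0.2],[0,0,0.15,0,0,0,-0.2],[0,0,0.1,0,0,0,-0.2],[0,0,0,0,0,0,-0.2],[0,0,0,0,0,0,-0.2]]'; python3 go.py .4645 -.3041 .033 90;python3 - <<'E'
from h import *
s=r.camera("scene");
crop(s,100,110,260,220,4.8,"s5.png")
E
```

```text
time: 14.82
ee_pos: [0.464, -0.3053, 0.0341]
eef_rot: [0.0, 1.0, 0.0, 0.0]
ft_force: [-0.4, -0.0, -1.5]
width: 0.045
t 14.82 rotvec [ 0.     0.    -0.001] shift(after turn) cm [-0.05  0.12  0.11] pos [ 0.464  -0.3053  0.0341] w 0.045
```

View pics/s5.png

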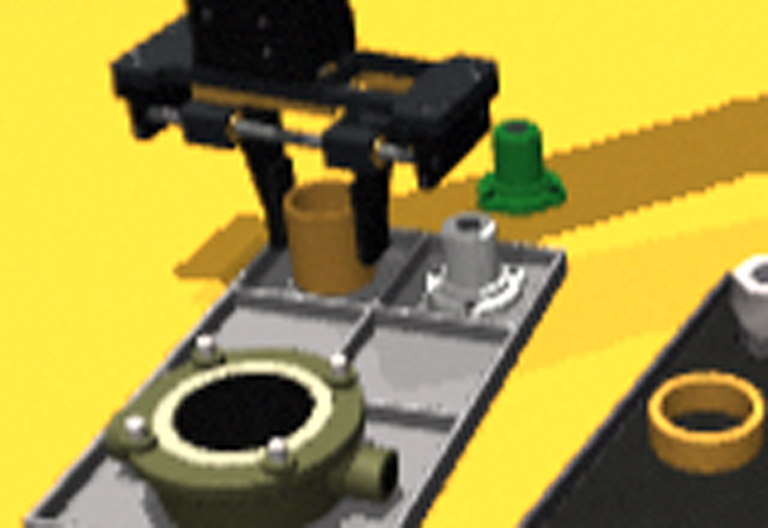

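```bash
python3 -m jog '[[0,0,0.1,0,0,0,-0.2],[0,0,0.05,0,0,0,-0.2],[0,0,0,0,0,0,-0.2],[0,0,0,0,0,0,-0.2]]'
```

```text
time: 15.38
ee_pos: [0.464, -0.3053, 0.0329]
eef_rot: [0.0, 1.0, 0.0, 0.0]
ft_force: [-2.5, 2.5, 5.8]
width: 0.0453
```

```bash
python3 -m jog '[[0,0,0,0,0,0,0.27],[0,0,0,0,0,0,0.27],[0,0,0,0,0,0,0.27],[0,0,-1,0,0,0,0.27],[0,0,-2,0,0,0,0.27],[0,0,-3,0,0,0,0.2],[0,0,-3,0,0,0,0.1],[-2.4,4.6,0,0,0,0,0.1],[-2.4,4.6,0,0,0,0,0.1],[-2.4,4.6,0,0,0,0,0.1],[-2.4,4.6,0,0,0,0,0.1],[-2.4,4.6,0,0,0,0,0.1],[-2.4,4.6,0,0,0,0,0.1],[-2.4,4.5,0,0,0,0,0.1],[0,0,0,0,0,-0.105,0.1],[0,0,0,0,0,0,0.1],[0,0,0,0,0,0,0.1]]'; python3 go.py .6318 .016 .029 96;python3 - <<'E'
from h import *
s=r.camera("scene");t=r.camera("top")
a=overlay(s,[],100,130,260,230,4.8,"a.png"); print(a.shape);cv2.imwrite("pics/s6.png",a)
E
```

```text
time: 17.5
ee_pos: [0.632, 0.0145, 0.123]
eef_rot: [-0.05, 0.999, -0.0, 0.0]
ft_force: [-0.3, -0.3, -1.1]
width: 0.0476
t 17.5 rotvec [-0.     0.    -0.004] shift(after turn) cm [0.01 0.15 9.4 ] pos [0.632  0.0145 0.123 ] w 0.0476
(480, 768, 3)
```

View pics/s6.png

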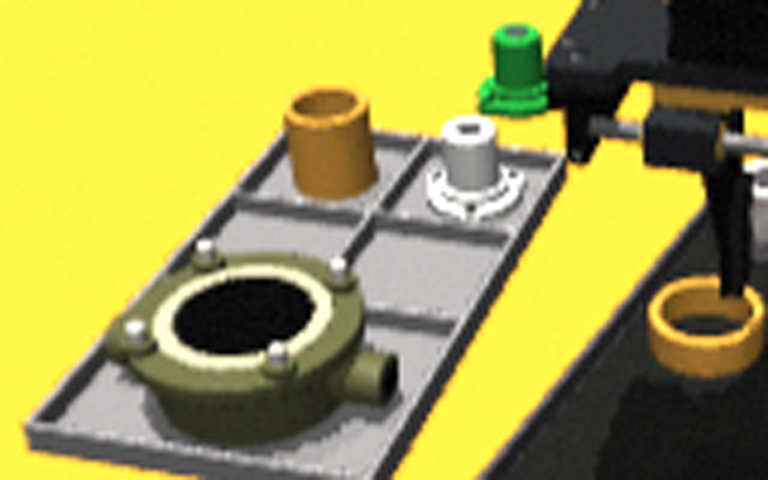

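Sleeve stands upright at (330,145), in its own compartment next to the cover (470,170). Now the small plug.

```bash
python3 -m jog '[[0,0.1,3,0,0,0,0],[0,0,3,0,0,0,0],[0,0,2,0,0,0,0],[0,0,1,0,0,0,0],[0,0,0.4,0,0,0,0],[0,0,0,0,0,0,0],[0,0,0,0,0,0,0],[0,0,0,0,0,0,-0.7],[0,0,0,0,0,0,-0.7],[0,0,0,0,0,0,-0.7],[0,0,0,0,0,0,-0.7]]' 25; python3 go.py .6318 .016 .029 96
```

```text
time: 18.98
ee_pos: [0.6321, 0.0166, 0.0286]
eef_rot: [-0.052, 0.999, 0.0, 0.0]
ft_force: [0.5, -0.3, 0.3]
width: 0.0217
t 18.98 rotvec [ 0.     0.    -0.001] shift(after turn) cm [ 0.04 -0.06 -0.04] pos [0.6321 0.0166 0.0286] w 0.0217
```

```bash
python3 -m jog '[[0,0,-1,0,0,0,-0.7],[0,0,-2,0,0,0,-0.7],[0,0,-3,0,0,0,-0.7],[0,0,-3,0,0,0,-0.7],[0,0,0,0,0,0,-0.7]]'; python3 go.py .5388 -.215 .029 96
```

```text
time: 19.6
ee_pos: [0.6339, 0.0165, 0.1226]
eef_rot: [-0.052, 0.999, 0.0, 0.003]
ft_force: [0.5, 0.6, -1.5]
width: 0.0219
t 19.6 rotvec [ 0.     0.006 -0.001] shift(after turn) cm [ 11.88 -22.03   9.36] pos [0.6339 0.0165 0.1226] w 0.0219
```

```bash
python3 -m jog '[[2.4,-4.4,0,0,0,0,-0.7],[2.4,-4.4,0,0,0,0,-0.7],[2.4,-4.4,0,0,0,0,-0.7],[2.3,-4.4,0,0,0,0,-0.7],[2.3,-4.4,0,0,0,0,-0.7],[0,0,2,0,0,0,-0.7],[0,0,2,0,0,0,-0.7],[0,0,0,0,0,0,-0.7],[0,0,0,0,0,0,-0.7]]'; python3 go.py .5388 -.215 .029 96
```

```text
time: 20.72
ee_pos: [0.5379, -0.2146, 0.0792]
eef_rot: [-0.052, 0.999, -0.0, 0.0]
ft_force: [0.4, 0.3, -0.6]
width: 0.0214
t 20.73 rotvec [-0.  0. -0.] shift(after turn) cm [-0.09 -0.05  5.02] pos [ 0.5379 -0.2146  0.0792] w 0.0214
```

```bash
python3 -m jog '[[0,0,2,0,0,0,-0.7],[0,0,1.6,0,0,0,-0.7],[0,0,0.6,0,0,0,-0.7],[0,0,0.3,0,0,0,-0.7],[0,0,0.2,0,0,0,-0.7],[0,0,0.1,0,0,0,-0.7],[0,0,0.1,0,0,0,-0.7],[0,0,0,0,0,0,-0.7],[0,0,0,0,0,0,-0.7]]'; python3 - <<'E'
from h import *
s=r.camera("scene");crop(s,130,130,260,230,6,"s7.png")
E
```

```text
time: 21.85
ee_pos: [0.5376, -0.2145, 0.0296]
eef_rot: [-0.052, 0.999, 0.0, 0.0]
ft_force: [-0.5, -0.3, -1.0]
width: 0.0215
```

View pics/s7.png

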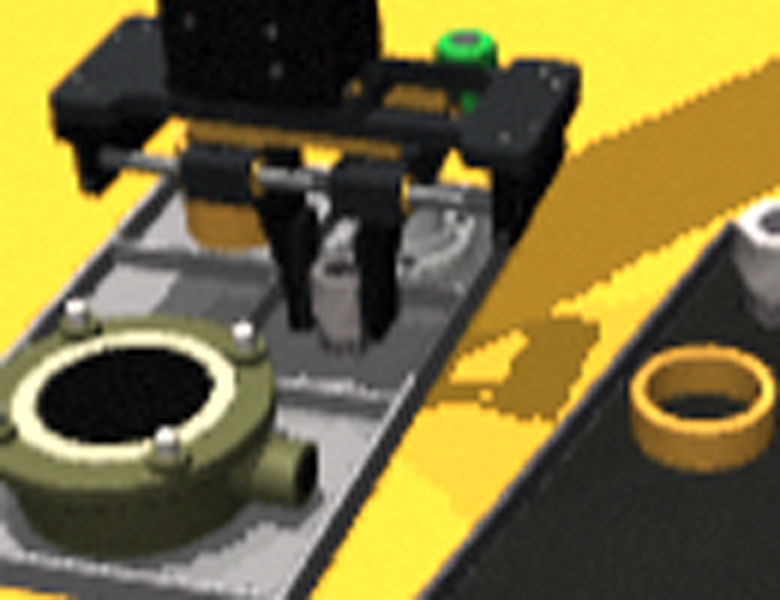

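```bash
python3 -m jog '[[0,0,0.07,0,0,0,-0.7],[0,0,0.05,0,0,0,-0.7],[0,0,0,0,0,0,-0.7],[0,0,0,0,0,0,-0.7]]'
```

```text
time: 22.4
ee_pos: [0.5377, -0.2145, 0.0285]
eef_rot: [-0.052, 0.999, 0.0, 0.0]
ft_force: [-0.9, -0.2, 4.1]
width: 0.0215
```

```bash
python3 -m jog '[[0,0,0,0,0,0,-0.25],[0,0,0,0,0,0,-0.25],[0,0,0,0,0,0,-0.25],[0,0,-1,0,0,0,-0.25],[0,0,-2,0,0,0,-0.25],[0,0,-3,0,0,0,0],[0,0,-3,0,0,0,0.3],[1.8,4.3,0,0,0,0,0.3],[1.8,4.3,0,0,0,0,0.3],[1.8,4.2,0,0,0,0,0.3],[1.7,4.2,0,0,0,0,0.3],[0,0,0,0,0,0.18,0.3],[0,0,0,0,0,0.18,0.3],[0,0,0,0,0,0,0.3],[0,0,0,0,0,0,0.3]]'; python3 go.py .449 -.0532 .030 75;python3 - <<'E'
from h import *
s=r.camera("scene");crop(s,100,130,260,230,4.8,"s8.png")
E
```

```text
time: 24.28
ee_pos: [0.4495, -0.053, 0.1189]
eef_rot: [0.126, 0.992, 0.0, 0.0]
ft_force: [0.1, -1.1, -0.0]
width: 0.0564
t 24.27 rotvec [0.    0.001 0.01 ] shift(after turn) cm [ 0.05 -0.04  8.89] pos [ 0.4495 -0.053   0.1189] w 0.0564
```

View pics/s8.png

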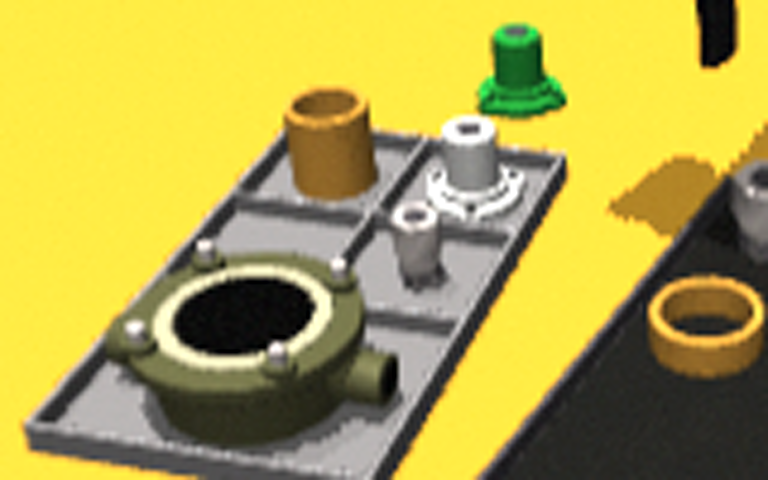

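The small plug stands upright at (415,250), alone in its compartment. Now the large plug.

```bash
python3 -m jog '[[0,0,3,0,0,0,0.3],[0,0,3,0,0,0,0.3],[0,0,1.8,0,0,0,0.3],[0,0,1,0,0,0,0.3],[0,0,0.1,0,0,0,0.3],[0,0,0,0,0,0,0.3],[0,0,0,0,0,0,-0.5],[0,0,0,0,0,0,-0.5],[0,0,0,0,0,0,-0.5],[0,0,0,0,0,0,-0.5],[0,0,0,0,0,0,-0.5]]' 30; python3 go.py .449 -.0532 .030 75
```

```text
time: 25.7
ee_pos: [0.4495, -0.0527, 0.0296]
eef_rot: [0.128, 0.992, 0.0, 0.0]
ft_force: [-1.2, 0.8, 5.6]
width: 0.0358
t 25.7 rotvec [0.    0.    0.006] shift(after turn) cm [ 0.03 -0.06 -0.04] pos [ 0.4495 -0.0527  0.0296] w 0.0358
```

```bash
python3 -m jog '[[0,0,-1,0,0,0,-0.5],[0,0,-2,0,0,0,-0.5],[0,0,-3,0,0,0,-0.5],[0,0,-3,0,0,0,-0.5],[0,0,0,0,0,0,-0.5]]'; python3 go.py .4368 .194 .030 75
```

```text
time: 26.32
ee_pos: [0.4505, -0.0529, 0.1214]
eef_rot: [0.128, 0.992, 0.001, 0.002]
ft_force: [-0.2, -0.3, -2.6]
width: 0.0361
t 26.32 rotvec [0.002 0.004 0.006] shift(after turn) cm [ 7.72 23.49  9.14] pos [ 0.4505 -0.0529  0.1214] w 0.0361
```

```bash
python3 -m jog '[[1.5,4.7,0,0,0,0,-0.5],[1.5,4.7,0,0,0,0,-0.5],[1.5,4.7,0,0,0,0,-0.5],[1.5,4.7,0,0,0,0,-0.5],[1.5,4.7,0,0,0,0,-0.5],[0,0,2,0,0,0,-0.5],[0,0,2,0,0,0,-0.5],[0,0,0,0,0,0,-0.5],[0,0,0,0,0,0,-0.5]]'; python3 go.py .4368 .194 .030 75
```

```text
time: 27.45
ee_pos: [0.4363, 0.1934, 0.0796]
eef_rot: [0.128, 0.992, -0.0, -0.0]
ft_force: [-1.1, 0.4, -2.2]
width: 0.0361
t 27.45 rotvec [-0.    -0.     0.006] shift(after turn) cm [-0.04  0.07  4.96] pos [0.4363 0.1934 0.0796] w 0.0361
```

```bash
python3 -m jog '[[0,0,2,0,0,0,-0.5],[0,0,1.6,0,0,0,-0.5],[0,0,0.6,0,0,0,-0.5],[0,0,0.3,0,0,0,-0.5],[0,0,0.15,0,0,0,-0.5],[0,0,0.1,0,0,0,-0.5],[0,0,0.1,0,0,0,-0.5],[0,0,0.05,0,0,0,-0.5],[0,0,0,0,0,0,-0.5],[0,0,0,0,0,0,-0.5]]'; python3 - <<'E'
from h import *
s=r.camera("scene");crop(s,290,110,440,250,4.2,"s9.png")
E
```

```text
time: 28.7
ee_pos: [0.4362, 0.1936, 0.0304]
eef_rot: [0.128, 0.992, 0.0, 0.0]
ft_force: [-0.6, -0.3, -2.4]
width: 0.0362
```

View pics/s9.png

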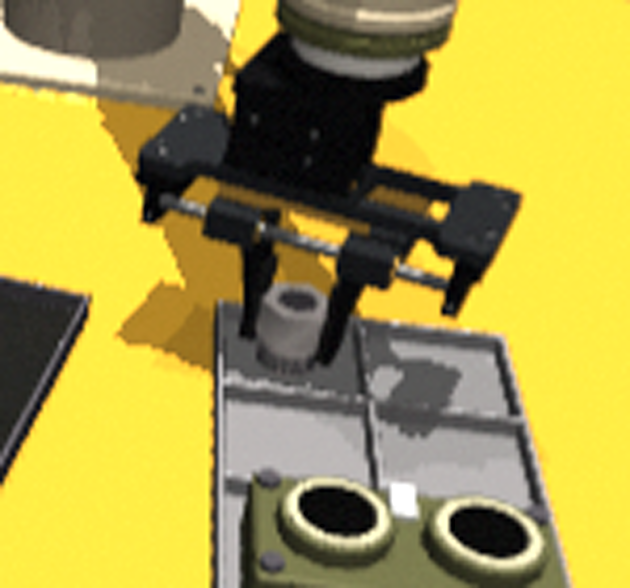

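```bash
python3 -m jog '[[0,0,0.07,0,0,0,-0.5],[0,0,0.06,0,0,0,-0.5],[0,0,0,0,0,0,-0.5],[0,0,0,0,0,0,-0.5]]'
```

```text
time: 29.25
ee_pos: [0.4363, 0.1936, 0.0295]
eef_rot: [0.128, 0.992, 0.0, 0.0]
ft_force: [-2.6, -1.5, 7.5]
width: 0.0361
```

```bash
python3 -m jog '[[0,0,0,0,0,0,0.07],[0,0,0,0,0,0,0.07],[0,0,0,0,0,0,0.07],[0,0,-1,0,0,0,0.07],[0,0,-2,0,0,0,0.07],[0,0,-3,0,0,0,0.2],[0,0,-3,0,0,0,0.4],[0,0,-0.5,0,0,0,0.4],[-3.7,-3.5,0,0,0,0,0.4],[-3.7,-3.5,0,0,0,0,0.4],[-3.7,-3.5,0,0,0,0,0.4],[-3.6,-3.5,0,0,0,0,0.4],[0,0,0,0,0,-0.13,0.4],[0,0,0,0,0,-0.12,0.4],[0,0,0,0,0,0,0.4],[0,0,0,0,0,0,0.4]]'; python3 go.py .5427 .0212 .036 90;python3 - <<'E'
from h import *
s=r.camera("scene");crop(s,190,130,440,265,3.2,"s10.png")
E
```

```text
time: 31.25
ee_pos: [0.5428, 0.021, 0.1238]
eef_rot: [0.004, 1.0, 0.0, -0.0]
ft_force: [-0.3, 0.1, -0.3]
width: 0.061
t 31.25 rotvec [ 0.    -0.    -0.008] shift(after turn) cm [0.01 0.02 8.78] pos [0.5428 0.021  0.1238] w 0.061
```

View pics/s10.png

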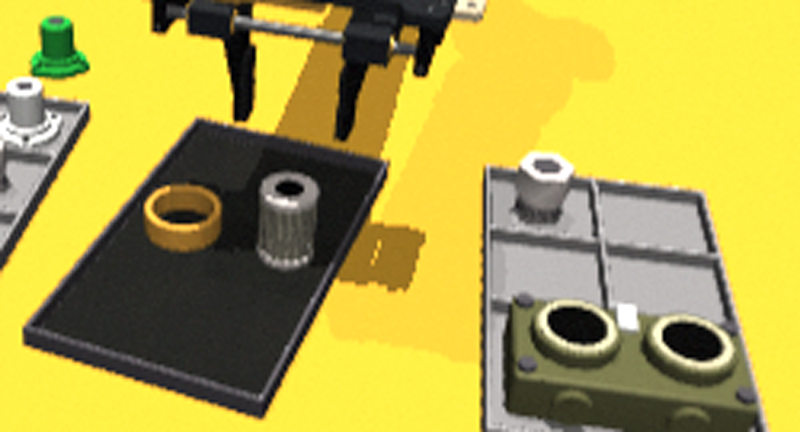

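```bash
python3 -m jog '[[0,0,3,0,0,0,0.25],[0,0,3,0,0,0,0.25],[0,0,1.7,0,0,0,0.25],[0,0,0.9,0,0,0,0.25],[0,0,0.1,0,0,0,0.25],[0,0,0,0,0,0,0.25],[0,0,0,0,0,0,-0.3],[0,0,0,0,0,0,-0.3],[0,0,0,0,0,0,-0.3],[0,0,0,0,0,0,-0.3]]' 25; python3 go.py .5427 .0212 .036 90
```

```text
time: 32.55
ee_pos: [0.5433, 0.0211, 0.0375]
eef_rot: [0.003, 1.0, 0.0, 0.0]
ft_force: [-1.2, 0.9, 5.6]
width: 0.0412
t 32.55 rotvec [ 0.     0.001 -0.006] shift(after turn) cm [0.06 0.01 0.15] pos [0.5433 0.0211 0.0375] w 0.0412
```

```bash
python3 -m jog '[[0,0,-1,0,0,0,-0.3],[0,0,-2,0,0,0,-0.3],[0,0,-3,0,0,0,-0.3],[0,0,-3,0,0,0,-0.3],[0.6,4.4,0,0,0,0,-0.3],[0.6,4.4,0,0,0,0,-0.3],[0.6,4.4,0,0,0,0,-0.3],[0.6,4.4,0,0,0,0,-0.3],[0.6,4.4,0,0,0,0,-0.3],[0.6,4.3,0,0,0,0,-0.3],[0,0,2,0,0,0,-0.3],[0,0,0,0,0,0,-0.3],[0,0,0,0,0,0,-0.3]]'; python3 go.py .5093 .2845 .0375 90
```

```text
time: 34.17
ee_pos: [0.509, 0.2833, 0.1078]
eef_rot: [0.004, 1.0, -0.0, 0.0]
ft_force: [-0.5, 0.7, 0.3]
width: 0.0413
t 34.17 rotvec [-0.     0.    -0.007] shift(after turn) cm [-0.03  0.12  7.03] pos [0.509  0.2833 0.1078] w 0.0413
```

```bash
python3 -m jog '[[0,0.1,2.5,0,0,0,-0.3],[0,0,2,0,0,0,-0.3],[0,0,1.2,0,0,0,-0.3],[0,0,0.6,0,0,0,-0.3],[0,0,0.3,0,0,0,-0.3],[0,0,0.15,0,0,0,-0.3],[0,0,0.1,0,0,0,-0.3],[0,0,0.1,0,0,0,-0.3],[0,0,0,0,0,0,-0.3],[0,0,0,0,0,0,-0.3]]'; python3 - <<'E'
from h import *
s=r.camera("scene");crop(s,310,110,440,250,4.2,"s11.png")
E
```

```text
time: 35.42
ee_pos: [0.5085, 0.2852, 0.0376]
eef_rot: [0.003, 1.0, 0.0, 0.0]
ft_force: [-0.2, -0.2, -1.2]
width: 0.0414
```

View pics/s11.png

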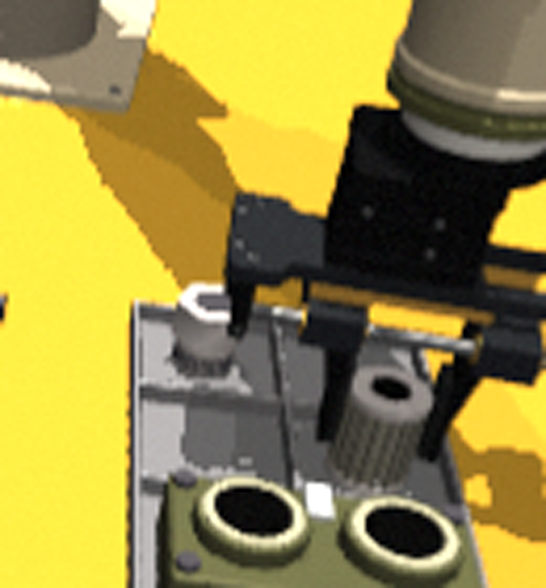

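```bash
python3 -m jog '[[0,0,0.05,0,0,0,-0.3],[0,0,0.05,0,0,0,-0.3],[0,0,0,0,0,0,-0.3],[0,0,0,0,0,0,-0.3]]'
```

```text
time: 35.98
ee_pos: [0.5086, 0.2852, 0.0375]
eef_rot: [0.003, 1.0, 0.0, 0.0]
ft_force: [-3.9, -2.5, 9.5]
width: 0.0416
```

Contact; release and withdraw clear.

```bash
python3 -m jog '[[0,0,0,0,0,0,0.18],[0,0,0,0,0,0,0.18],[0,0,0,0,0,0,0.18],[0,0,-1,0,0,0,0.18],[0,0,-2,0,0,0,0.18],[0,0,-3,0,0,0,0.2],[0,0,-3,0,0,0,0.4],[0,0,-3,0,0,0,0.4],[3,2,0,0,0,0,0.4],[4,3,0,0,0,0,0.4],[4,4,0,0,0,0,0.4],[4,4,0,0,0,0,0.4],[0,4,0,0,0,0,0.4],[0,0,0,0,0,0,0.4],[0,0,0,0,0,0,0.4]]'; python3 - <<'E'
from h import *
s=r.camera("scene");t=r.camera("top"); print(r.read_state()["ft_force"])
cv2.imwrite("pics/f1.png",overlay(s,[],90,120,440,290,2.2,"a.png"))
P=tray_lines([.501,-.2595,.09]);V=tray_lines([.4727,.2392,.111])
overlay(t,[],135,130,385,255,3.2,"f2.png")
E
```

```text
time: 37.85
ee_pos: [0.3599, 0.4553, 0.1568]
eef_rot: [0.003, 1.0, -0.0, 0.0]
ft_force: [1.0, -1.3, -0.5]
width: 0.0609
[-0.38421488 -0.38728999 -0.40569165]
```

View pics/f1.png

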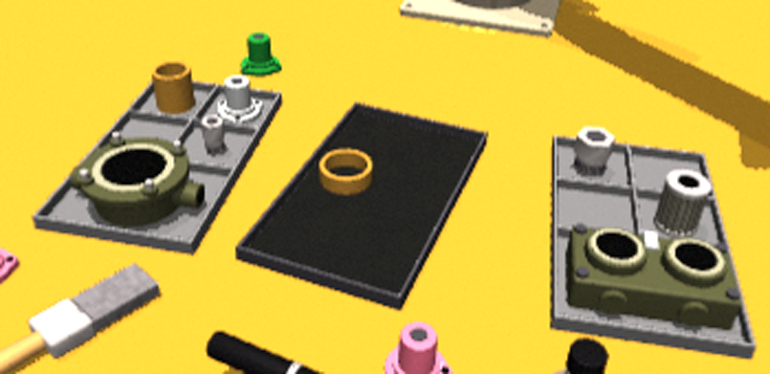

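View pics/f2.png

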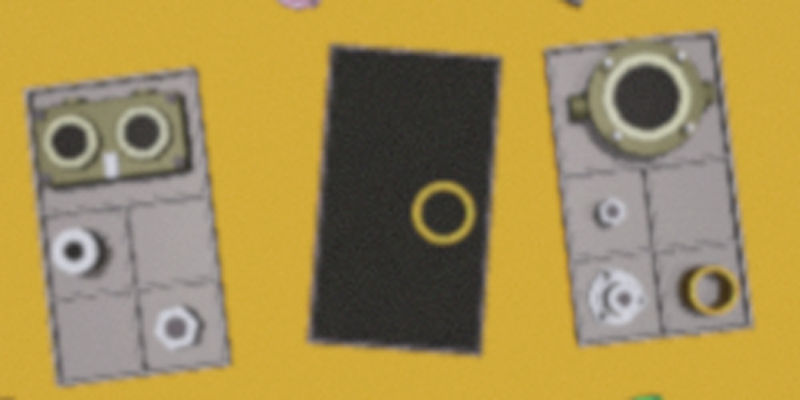

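```bash
python3 - <<'E'
from h import *
s=r.camera("scene");t=r.camera("top")
def cyl(x,y,rad,z0,z1):
    L=[]
    a=np.linspace(0,2*np.pi,25)
    for z in(z0,z1):
        p=[(x+rad*np.cos(q),y+rad*np.sin(q),z) for q in a]; L+=list(zip(p[:-1],p[1:]))
    return L
L=cyl(.5086,.2852,.021,.004,.060)+cyl(.4363,.1936,.018,.004,.048)+tray_lines([.4727,.2392,.111])
a=overlay(t,L,138,180,218,255,5,"a.png")
b=overlay(s,L,335,170,425,245,5,"b.png")
cv2.imwrite("pics/f3.png",np.hstack([cv2.resize(a,(400,375)),cv2.resize(b,(400,333+42-42)) if 0 else cv2.resize(b,(400,375))]))
E
```

```text
(no output)
```

View pics/f3.png

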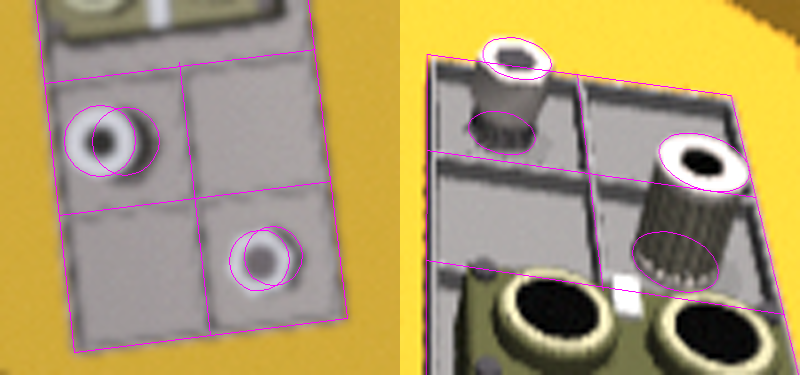

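```bash
python3 - <<'E'
from h import *
print(r.close_job())
E
```

```text
the job is handed in; nothing more can be done
None
```

Both kits are made up and the job is handed in, at about 38 s of the 125 s allowed.

- **Pump tray:** it holds the bare aluminium cover, the tall sleeve and the small hex plug.
- **Valve tray:** it holds the large hex plug and the filter element.
- **How they were set down:** each part was lowered until the floor pushed back with about 4–10 N, then released.

**Last checks:**
- In the final pictures from both cameras, all five parts stand upright. Each is alone in its compartment, and none touch.
- The filter looked tilted at first. Upright outlines drawn over both pictures matched it and the large plug.
- The low, wide sleeve stands where it started in the stock tray, and the green and pink covers were not touched.
- The arm is clear of everything, with the wrist force near zero.

**Disagreement:** the two cameras placed the trays 2–6 mm apart when I first measured them. I used a weighted mean of the two, and every part landed well inside its compartment.

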